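# Seat a hanging eyelet in a dyed sample board with the guarded eyelet press

### The job

The red sample board lies in the guide of the eyelet press with its brass eyelet still standing proud. With the fingertips, push the board along the guide until it is home against the end stop, then reach down through the window of the yellow guard and press the red lever pad down until the eyelet is seated on the wood, and let the lever come back up. Do not touch the guard, do not lift the board, and leave the other things on the bench where they are.

Things in the scene. Friction and masses are not known exactly. Their poses are not given: they have to be found in the camera images.
- press: Grey bench eyelet press, fixed, bed 250 x 150 mm. Origin on the table under the ram axis; x away from the lever pad to the column at the back, y along the board guide out to its open infeed end, z up. Overarm and guard stand over the guide from y = -55 to 55 mm; the infeed beyond is open above.
- guard: Yellow sheet-metal guard hood with clear side panels, fixed to the press, over the lever. Same origin and axes as press. Outside: x = -150 to +53 mm, y = -55 to +55 mm; flat top face 145 mm above the table, sheet 3 mm thick. One rectangular window in the top, edged with black trim; nothing may touch this hood.
- window (a point): Centre of the guard's window, in the plane of the hood's top face (145 mm above the table). The clear opening is 90 mm along the point's x and 70 mm along its y (inside the black trim); axes as press.
- pad (a point): Centre of the top of the red lever pad (50 mm along the press's x, 36 mm along its y), under the window: at rest 13 mm below the window plane. It moves with the lever.
- lever (a joint): Lever angle, rad: 0 = up at rest (a spring brings it back, 3 to 4 N at the pad), grows as the pad is pressed, 0.15 = its stop. Pivot behind the ram, 160 mm from the pad; the lever drives the ram straight down. With the board home the ram meets the eyelet at about 0.05, then the pad needs about 10 N; the eyelet is seated at about 0.13 (pad 21 mm down), where the lever stops hard.
- board_tail (a point): Centre of the red board's end face toward the open infeed end: the face to push. The board is a dyed red slat 65 x 192 x 12 mm, 0.1 to 0.2 kg, loose in the guide; the point is half-way up its thickness, 26 mm above the table; its y points along the board, out of the press.
- board_nose (a point): Centre of the board's leading end face, half-way up, 192 mm ahead of board_tail: it meets the stop. The eyelet's axis is 22 mm behind this end.
- stop_face (a point): Centre of the end stop's contact face, 26 mm above the table, axes as press. When the board is home, board_nose lies on it and the eyelet is under the ram.
- guide_end (a point): Middle of the guide's open end, on the aluminium infeed plate 8 mm above the table; axes as press. Along y two runners carry the board 20 mm above the table; side guides (tops 28 mm above the table, 2 mm play each side) keep it straight. Between the runners a 40 mm wide gap is open down to the plate, so fingertips can reach lower than the board's underside.
- eyelet (a joint): How far the eyelet has been pressed into the board, in m: 0 = standing 6 mm proud, 0.006 = brass flange (19 mm across, 1.6 mm thick) seated on the wood. It is a stiff press fit (about 12 N) and stays where it is pressed.
- orange_board: Finished orange sample board, 64 x 193 x 12 mm, with its eyelet in, lying to the left near the robot: leave alone. Origin: centre of its underside.
- blue_board: Finished blue sample board, 86 x 209 x 8 mm, lying across the orange one: leave alone. Origin: centre of its underside.
- eyelet_tray: Small open steel tray of brass eyelets, 100 x 75 x 22 mm, to the right near the robot: leave alone. Origin: centre of its underside.
- spring_clamp: Black spring clamp, 56 x 115 x 21 mm, lying on the left: leave alone. Origin: centre of its underside.
- dye_bottle_4: Dye bottle with teal cap, 41 mm across, 75 mm tall, on the right: leave alone. Origin: centre of its underside.
- wax_tin: Round tin with green lid, 87 mm across, 40 mm tall, on the right: leave alone. Origin: centre of its underside.
- brush_1: Flat brush with wooden handle, 40 x 203 x 13 mm, on the right: leave alone. Origin: centre of its underside.

How it is judged:
By the outcome, as a careful person would: the job done as asked, in the order asked, and still so for the second after the job is handed in, with the robot touching nothing.
It also fails if it takes over 48 s, if anything falls off the work surface, if the arm or the gripper's body presses on something with over 40 N, if the wrist force passes 120 N, or if a joint passes its speed limit or range.

### The arm

A 7-joint arm with a two-finger parallel gripper is mounted at the origin on the work surface; the furniture and walls round the work are solid. World frame = base frame: x ahead of the robot, y to its left, z up, the work surface at z = 0. Lengths are in mm, angles in rad, forces in N, time in s.
With the tool pointing down it reaches from about 400 to 850 mm from the base axis. Payload 4.4 kg.
Tool frame: the origin (TCP) lies on the centre line of the jaws, within the pads' length; the fingertips stand 22 mm ahead of it and the grasp point (between the pads) lies 3 mm ahead of it (tcp_to_tips is the distance from the TCP to the fingertips, in mm); z points along the fingers, y is the line along which they close (so a half turn about z gives the same grasp; the last joint's range is limited). The gripper opens to 94 mm and grips with 3 to 60 N. Pads are 16 mm wide; open, the fingers measure 119 mm over their backs; the gripper's body (75 mm by 177 mm) begins 78 mm behind the grasp point.
Start: joints at [1.186, 0.628, 0.038, 1.517, -0.027, 0.996, -0.02], TCP at [203.756, -617.253, 227.478] pointing down, gripper open.
Joint ranges: [-3.06, 3.06], [-0.37, 2.12], [-1.25, 1.32], [0.18, 2.47], [-1.1, 4.24], [0.23, 1.98], [-2.94, 2.94]. Speed limits (rad/s): [2.57, 2.57, 3.14, 3.14, 3.14, 3.14, 3.14].

### API

Orientations are given as a rotation vector (axis times angle).
In Python, from bench import sense, snapshot, get_calibration, close_job, tcp_to_tips gives the robot as it stands.
- The arm moves only by the tool apply_moves, never from a script. Its argument "plan" is a list of rows, each an object of numbers: "claw": the opening, from 0 (shut) to 1 (fully open); "dx", "dy", "dz": the shift along the tool's x, y, z in mm; "yaw": the turn about the tool's z in degrees. In form: [{"claw": .., "dx": .., "dy": .., "dz": .., "yaw": ..}, ...]. A call has 1 to 10 rows; each row is the pose to reach, as a shift and turn from the pose commanded when the call began, along the tool's axes at that moment; what a row does not reach only later rows make up. A row lasts 1/8 s, in which the tool goes at most 62.5 mm and 10.7 degrees, less where a joint would pass 70% of its speed; a pose out of reach is approached as far as the arm can. A call with a gripper value outside its range is refused whole. The fingers move at their own pace and stop on an object; the grip force is fixed at half the most. Time passes only in rows, so rows that repeat a pose let the fingers close. It gives the time, the measured TCP pose, the force, the opening and the grip force at its end, in the units of the state.
- sense(): the state, without advancing time (a new reading comes with each control period).
- snapshot(name): name is "scene" or "top" or "wrist"; returns the picture (400x640x3 uint8, red, green, blue); there is no depth.
- get_calibration(name): a dict with "vertical_fov" (degrees; the focal length in pixels is half the picture's height over the tangent of half this angle, whatever the lens; pixels are square), "cx", "cy" (the principal point, pixels), "pose" (4x4, takes a point from camera to world coordinates). Camera axes: x right, y down, z forward; pixel columns grow to the right and rows downward; lengths in mm; the calibration is good to about 2 mm. The wrist camera is an equidistant fisheye: a pixel r from the principal point sees the ray r / f radians off the axis. A picture is of the moment at which its call begins: read the wrist's pose just before it. get_calibration takes no time and is no camera call; for the wrist camera it gives the pose at the moment of the call.
- close_job(): hands the job in; it is judged then, once.
The state is a dict: "t": time; "joint_positions": joint angles; "qvel": joint speeds; "effort": joint torques, N m; "eef_pos": TCP position; "tcp_rot": TCP orientation; "contact_force": force on the tool from outside, world axes, zero at the start; "torque": the same for the moment, N m; "opening": opening from 0.0 (shut) to 1.0 (fully open); "grasp_force": force on a finger pad.
Only numpy, scipy, OpenCV 4.12 (cv2) and the standard library are available. Lean on these libraries where they do the work, as an engineer would, in place of code of your own. Each camera call takes 0.05 s, during which the arm holds its last target. There are 200 camera calls.

## Working session

There is one attempt and no reset: what is moved stays moved. The work goes in short steps, Python scripts to look and compute and a tool call to move; the robot and the scene stay as the last step left them, time stands still between calls to the robot, and variables do not carry over. Pictures are saved under pics/ and viewed, at most 10 in all, crops included, and the job is handed in when it is done.

Besides the shell and the picture viewer there is one more tool, called after ">>>" as name(argument=value, ...) on one line, values as JSON. apply_moves: Moves the arm, as the interface text tells. Its arguments: {"type":"object","properties":{"plan":{"type":"array","items":{"type":"object","properties":{"claw":{"type":"number"},"dx":{"type":"number"},"dy":{"type":"number"},"dz":{"type":"number"},"yaw":{"type":"number"}}}}},"required":["plan"]}

```bash
mkdir -p pics
python3 - <<'E'
from bench import *
import cv2
s=sense(); print(s)
for n in("scene","top"):
    cv2.imwrite(f"pics/{n}.png",snapshot(n)[:,:,::-1]); print(n,get_calibration(n))
print(get_calibration("wrist"),tcp_to_tips)
E
```

```text
{'t': 0.0, 'joint_positions': array([ 1.18618751,  0.62935078,  0.03844231,  1.51831324, -0.02702631,
        0.99631877, -0.0200038 ]), 'qvel': array([ 0.00042313, -0.00012253,  0.00023343,  0.00065876,  0.00103637,
       -0.00065028, -0.00105496]), 'effort': array([-8.41894016e-04, -5.49725997e+01,  1.14363603e+00, -1.86634862e+01,
       -5.21265529e-02,  2.38043885e-02,  1.48950130e-04]), 'eef_pos': array([ 203.57781721, -616.65523172,  226.56859577]), 'tcp_rot': array([-3.09994285e+00, -4.98345599e-01,  4.69860738e-04]), 'contact_force': array([-0.730981  , -0.1212986 , -0.38881976]), 'torque': array([-0.0004597 ,  0.0025596 ,  0.00421866]), 'grasp_force': 0.0, 'opening': 1.003866519240283}
scene {'vertical_fov': 52.55787125248533, 'cx': 322.7555835543063, 'cy': 191.22699260340514, 'pose': array([[ 8.66754688e-01, -2.86940216e-01,  4.07923551e-01,
        -1.57405379e+02],
       [-4.98720145e-01, -5.04911951e-01,  7.04515535e-01,
        -1.10625365e+03],
       [ 3.81163564e-03, -8.14081835e-01, -5.80737666e-01,
         1.01365545e+03],
       [ 0.00000000e+00,  0.00000000e+
[... 233 characters left out ...]

       [-9.99936757e-01, -9.33991102e-03, -6.26489554e-03,
        -9.42051006e+00],
       [ 7.41238683e-03, -1.28377652e-01, -9.91697653e-01,
         1.52996412e+03],
       [ 0.00000000e+00,  0.00000000e+00,  0.00000000e+00,
         1.00000000e+00]])}
{'vertical_fov': 65.70646984690485, 'cx': 316.34804415117685, 'cy': 201.49625342016213, 'pose': array([[ 3.13919943e-01, -9.21967361e-01, -2.26782838e-01,
         2.70124288e+02],
       [-9.49449439e-01, -3.04788058e-01, -7.51664996e-02,
        -5.94798309e+02],
       [ 1.80358620e-04,  2.38915101e-01, -9.71040443e-01,
         3.84067697e+02],
       [ 0.00000000e+00,  0.00000000e+00,  0.00000000e+00,
         1.00000000e+00]])} 22.0
```

View pics/top.png

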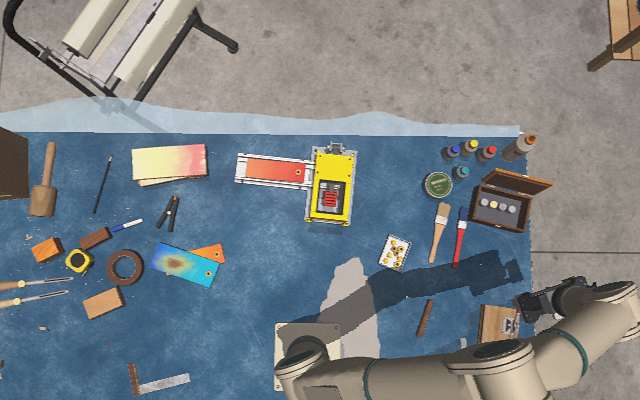

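View pics/scene.png

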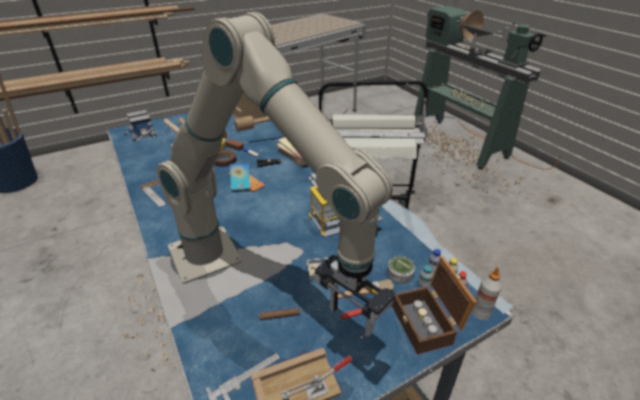

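The top view shows the press at about (333,185), with its guide running left to about (237,168). The board's tail is at about (247,170) and the window at about (330,195). Next I'll enlarge that area.

Run:
```python
import cv2
i=cv2.imread("pics/top.png")[138:232,228:362]
cv2.imwrite("pics/c.png",cv2.resize(i,None,fx=5.9,fy=5.9,interpolation=cv2.INTER_CUBIC))
```

```text
(no output)
```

View pics/c.png

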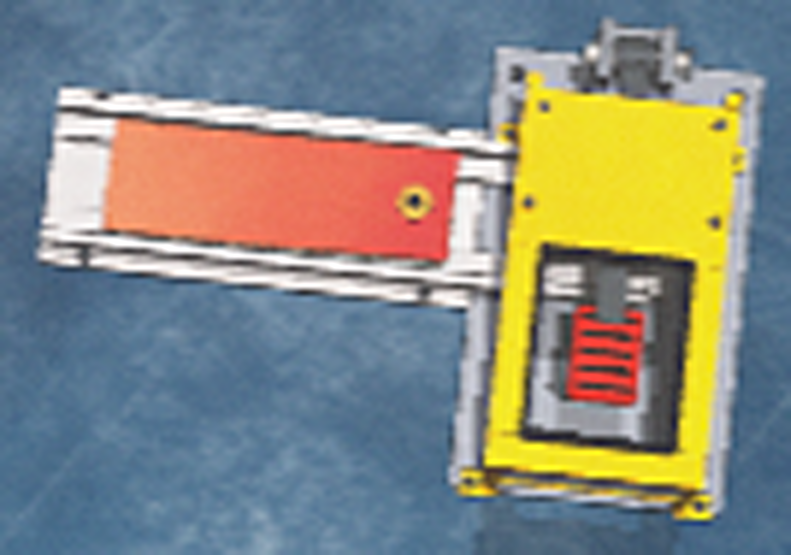

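```bash
cat > h.py <<'E'
from bench import *
import numpy as np
def ray(n,u,v,z,c=None):
    c=c or get_calibration(n); f=200/np.tan(np.radians(c["vertical_fov"]/2))
    x,y=u-c["cx"],v-c["cy"]
    if n=="wrist":
        r=np.hypot(x,y); t=r/f; d=np.array([x/r*np.sin(t),y/r*np.sin(t),np.cos(t)])
    else: d=np.array([x/f,y/f,1])
    d=c["pose"][:3,:3]@d; o=c["pose"][:3,3]
    return (o+d*(z-o[2])/d[2]).round(1)
E
python3 - <<'E'
from h import *
for k,z,ps in (("board TL BL TR BR",32,[(116,122),(103,230),(460,155),(445,260)]),
 ("guard top",145,[(530,90),(742,102),(490,468),(700,488)]),
 ("win",145,[(545,248),(695,262),(520,437),(675,452)]),
 ("pad",132,[(577,308),(643,313),(567,398),(633,404)]),
 ("guide",28,[(62,90),(40,260)]),("eyelet",38,[(414,203)])):
    P=np.array([ray("top",228+(u+.5)/5.9-.5,138+(v+.5)/5.9-.5,z) for u,v in ps]); print(k,P[:,:2].tolist(),P.mean(0))
E
```

```text
board TL BL TR BR [[622.7, 198.2], [562.4, 203.7], [606.1, 9.2], [547.6, 16.8]] [584.7   106.975  32.   ]
guard top [[615.8, -27.4], [610.7, -135.3], [422.5, -8.9], [413.4, -113.9]] [515.6   -71.375 145.   ]
win [[534.3, -35.6], [527.9, -111.4], [438.2, -23.7], [431.3, -101.4]] [482.925 -68.025 145.   ]
pad [[505.9, -52.3], [503.6, -85.9], [459.7, -47.5], [457.0, -80.9]] [481.55 -66.65 132.  ]
guide [[641.3, 228.9], [546.2, 238.2]] [593.75 233.55  28.  ]
eyelet [[577.9, 33.9]] [577.9  33.9  38. ]
```

>>> apply_moves(plan=[{"claw":0,"dx":30,"dy":-30,"dz":-35,"yaw":0},{"claw":0,"dx":636,"dy":-678,"dz":-35,"yaw":-67},{"claw":0,"dx":636,"dy":-678,"dz":-35,"yaw":-67},{"claw":0,"dx":636,"dy":-678,"dz":-35,"yaw":-67},{"claw":0,"dx":636,"dy":-678,"dz":-35,"yaw":-67},{"claw":0,"dx":636,"dy":-678,"dz":-35,"yaw":-67},{"claw":0,"dx":636,"dy":-678,"dz":-35,"yaw":-67},{"claw":0,"dx":636,"dy":-678,"dz":-35,"yaw":-67},{"claw":0,"dx":636,"dy":-678,"dz":-35,"yaw":-67},{"claw":0,"dx":636,"dy":-678,"dz":-35,"yaw":-67}])

```text
t: 1.35
eef_pos: [459.4, -67.2, 262.5]
tcp_rot: [2.312, 2.127, -0.0]
contact_force: [1.5, -0.7, -0.1]
opening: 0.007
grasp_force: 0.0
```

```bash
cat >> h.py <<'E'
from scipy.spatial.transform import Rotation as Ro
def go(x,y,z):
    s=sense(); R=Ro.from_rotvec(s["tcp_rot"]).as_matrix()
    return "pos",s["eef_pos"].round(1),"F",s["contact_force"].round(1),"shift",(R.T@(np.array([x,y,z])-s["eef_pos"])).round(1)
E
python3 - <<'E'
from h import *
import cv2,pickle
c=get_calibration("wrist"); pickle.dump(c,open("w1.pkl","wb"))
cv2.imwrite("pics/w1.png",cv2.resize(snapshot("wrist")[:,:,::-1],(800,500),interpolation=cv2.INTER_CUBIC))
print(*go(595,226,262))
E
```

```text
pos [463.2 -57.2 263.1] F [3.5 6.4 1.4] shift [291.8 111.2   3.6]
```

View pics/w1.png

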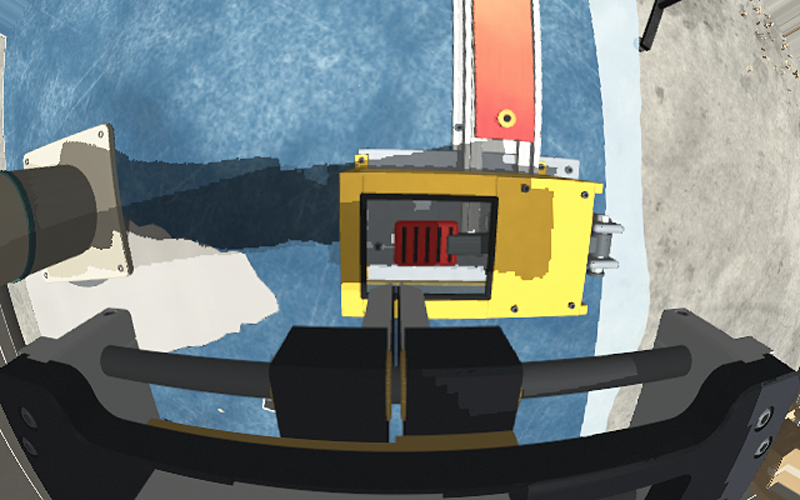

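The window shows at (361–497, 195–299) and the pad at (395–458, 220–264). The board is still in the guide, with its nose at y≈140 px and the eyelet at (507,118).

Run:
```python
from h import *
import pickle
c=pickle.load(open("w1.pkl","rb"))
for k,z,ps in (("win",145,[(361,195),(497,198),(490,299),(361,297)]),("pad",132,[(396,221),(458,223),(457,264),(396,263)]),("eyelet",38,[(507,118)]),("nose",32,[(475,138),(534,142)])):
    P=np.array([ray("wrist",u/1.25,v/1.25,z,c) for u,v in ps]); print(k,P[:,:2].tolist(),P.mean(0))
```

```text
win [[439.6, -22.1], [537.6, -31.6], [530.5, -109.4], [431.7, -98.8]] [484.85  -65.475 145.   ]
pad [[462.8, -45.2], [509.6, -50.4], [507.4, -82.7], [460.1, -77.9]] [484.975 -64.05  132.   ]
eyelet [[581.1, 35.8]] [581.1  35.8  38. ]
nose [[547.7, 16.8], [610.8, 10.9]] [579.25  13.85  32.  ]
```

>>> apply_moves(plan=[{"claw":0,"dx":282,"dy":111,"dz":0,"yaw":0},{"claw":0,"dx":282,"dy":111,"dz":0,"yaw":0},{"claw":0,"dx":282,"dy":111,"dz":0,"yaw":0},{"claw":0,"dx":282,"dy":111,"dz":0,"yaw":0},{"claw":0,"dx":282,"dy":111,"dz":0,"yaw":0},{"claw":0,"dx":282,"dy":111,"dz":0,"yaw":0},{"claw":0,"dx":282,"dy":111,"dz":0,"yaw":0},{"claw":0,"dx":282,"dy":111,"dz":0,"yaw":0},{"claw":0,"dx":282,"dy":111,"dz":0,"yaw":0}])

```text
t: 2.52
eef_pos: [592.9, 201.4, 262.8]
tcp_rot: [2.313, 2.125, -0.0]
contact_force: [0.0, 0.4, 0.7]
opening: 0.003
grasp_force: 0.0
```

>>> apply_moves(plan=[{"claw":0,"dx":18,"dy":1,"dz":60,"yaw":0},{"claw":0,"dx":18,"dy":1,"dz":120,"yaw":0},{"claw":0,"dx":18,"dy":1,"dz":140,"yaw":0},{"claw":0,"dx":18,"dy":1,"dz":140,"yaw":0},{"claw":0,"dx":18,"dy":1,"dz":140,"yaw":0}])

```text
t: 3.15
eef_pos: [596.3, 221.0, 124.0]
tcp_rot: [2.311, 2.126, 0.004]
contact_force: [-0.1, 0.1, 0.1]
opening: 0.006
grasp_force: 0.0
```

Run:
```python
from h import *
import cv2,pickle
print(*go(595,226,42))
c=get_calibration("wrist"); pickle.dump(c,open("w2.pkl","wb"))
cv2.imwrite("pics/w2.png",cv2.resize(snapshot("wrist")[:,:,::-1],(800,500),interpolation=cv2.INTER_CUBIC))
```

```text
pos [596.3 221.  124. ] F [-0.1  0.1  0.1] shift [ 4.8 -1.9 82. ]
```

View pics/w2.png

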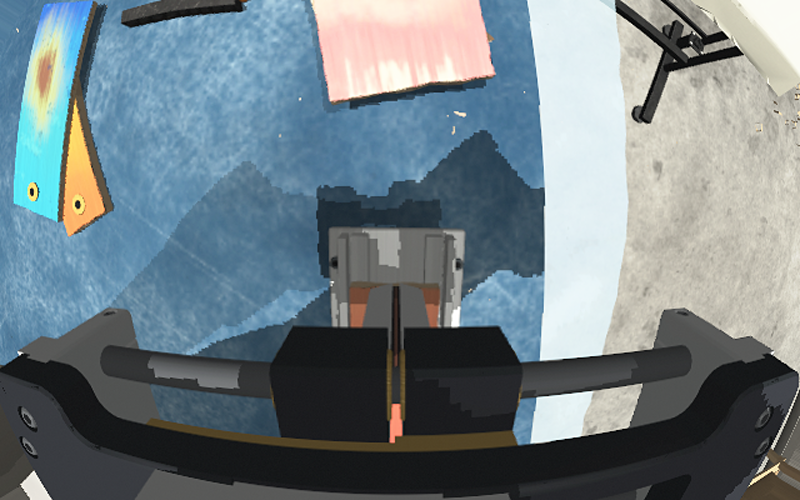

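The guide end is at v≈229 (u 331–464) and the board tail edge at v≈288 (u 350–440). Both are centred on the fingers at u≈396.

Run:
```python
from h import *
import pickle
c=pickle.load(open("w2.pkl","rb"))
for k,z,ps in (("guide end",28,[(331,229),(464,231)]),("tail",32,[(350,287),(440,289)])):
    P=np.array([ray("wrist",u/1.25,v/1.25,z,c) for u,v in ps]); print(k,P.tolist(),P.mean(0))
```

```text
guide end [[556.4, 247.2, 28.0], [645.4, 238.4, 28.0]] [600.9 242.8  28. ]
tail [[565.2, 206.7, 32.0], [626.5, 200.1, 32.0]] [595.85 203.4   32.  ]
```

>>> apply_moves(plan=[{"claw":0,"dx":4,"dy":0,"dz":40,"yaw":0},{"claw":0,"dx":4,"dy":0,"dz":70,"yaw":0},{"claw":0,"dx":4,"dy":0,"dz":82,"yaw":0},{"claw":0,"dx":4,"dy":0,"dz":82,"yaw":0},{"claw":0,"dx":4,"dy":0,"dz":82,"yaw":0}])

```text
t: 3.82
eef_pos: [596.8, 225.4, 42.1]
tcp_rot: [2.311, 2.127, 0.004]
contact_force: [0.5, 0.2, -0.2]
opening: 0.002
grasp_force: 0.0
```

>>> apply_moves(plan=[{"claw":0,"dx":-10,"dy":0,"dz":0,"yaw":0},{"claw":0,"dx":-20,"dy":0,"dz":0,"yaw":0},{"claw":0,"dx":-30,"dy":0,"dz":0,"yaw":0},{"claw":0,"dx":-42,"dy":0,"dz":0,"yaw":0},{"claw":0,"dx":-54,"dy":0,"dz":0,"yaw":0},{"claw":0,"dx":-66,"dy":0,"dz":0,"yaw":0},{"claw":0,"dx":-78,"dy":0,"dz":0,"yaw":0},{"claw":0,"dx":-88,"dy":0,"dz":0,"yaw":0},{"claw":0,"dx":-95,"dy":0,"dz":0,"yaw":0},{"claw":0,"dx":-100,"dy":0,"dz":0,"yaw":0}])

```text
t: 5.08
eef_pos: [587.3, 124.7, 40.4]
tcp_rot: [2.311, 2.128, -0.0]
contact_force: [-1.3, -0.1, 0.6]
opening: 0.003
grasp_force: 0.5
```

>>> apply_moves(plan=[{"claw":0,"dx":-4,"dy":0,"dz":0,"yaw":0},{"claw":0,"dx":-8,"dy":0,"dz":0,"yaw":0},{"claw":0,"dx":-11,"dy":0,"dz":0,"yaw":0},{"claw":0,"dx":-14,"dy":0,"dz":0,"yaw":0},{"claw":0,"dx":-16,"dy":0,"dz":0,"yaw":0},{"claw":0,"dx":-18,"dy":0,"dz":0,"yaw":0},{"claw":0,"dx":-18,"dy":0,"dz":0,"yaw":0}])

```text
t: 5.95
eef_pos: [585.8, 106.9, 40.4]
tcp_rot: [2.311, 2.127, -0.001]
contact_force: [0.8, 0.5, -0.3]
opening: 0.007
grasp_force: 0.0
```

>>> apply_moves(plan=[{"claw":0,"dx":-1.5,"dy":0,"dz":0,"yaw":0},{"claw":0,"dx":-3,"dy":0,"dz":0,"yaw":0},{"claw":0,"dx":-4,"dy":0,"dz":0,"yaw":0},{"claw":0,"dx":-4,"dy":0,"dz":0,"yaw":0}])

```text
t: 6.45
eef_pos: [586.1, 104.8, 40.8]
tcp_rot: [-2.31, -2.128, -0.004]
contact_force: [1.4, 5.1, -0.5]
opening: 0.004
grasp_force: 2.2
```

>>> apply_moves(plan=[{"claw":0,"dx":-1.5,"dy":0,"dz":0,"yaw":0},{"claw":0,"dx":-3,"dy":0,"dz":0,"yaw":0},{"claw":0,"dx":-3,"dy":0,"dz":0,"yaw":0}])

```text
t: 6.82
eef_pos: [586.6, 104.5, 41.1]
tcp_rot: [-2.308, -2.129, -0.01]
contact_force: [0.2, 8.7, -0.2]
opening: 0.006
grasp_force: 4.4
```

>>> apply_moves(plan=[{"claw":0,"dx":8,"dy":0,"dz":0,"yaw":0},{"claw":0,"dx":25,"dy":0,"dz":0,"yaw":0},{"claw":0,"dx":25,"dy":0,"dz":-50,"yaw":0},{"claw":0,"dx":25,"dy":0,"dz":-110,"yaw":0},{"claw":0,"dx":25,"dy":0,"dz":-170,"yaw":0},{"claw":0,"dx":25,"dy":0,"dz":-200,"yaw":0},{"claw":0,"dx":25,"dy":0,"dz":-200,"yaw":0},{"claw":0,"dx":25,"dy":0,"dz":-200,"yaw":0}])

```text
t: 7.82
eef_pos: [586.5, 124.9, 239.2]
tcp_rot: [-2.311, -2.127, 0.004]
contact_force: [-0.7, 0.0, 0.2]
opening: 0.005
grasp_force: 0.0
```

Run:
```python
from h import *
import cv2,pickle
print(*go(483.5,-65,235))
i=snapshot("top")[138:232,228:362,::-1]
cv2.imwrite("pics/c2.png",cv2.resize(i,None,fx=5.9,fy=5.9,interpolation=cv2.INTER_CUBIC))
```

```text
pos [586.5 124.9 239.2] F [-0.7  0.   0.2] shift [-197.7  -86.9    4.7]
```

View pics/c2.png

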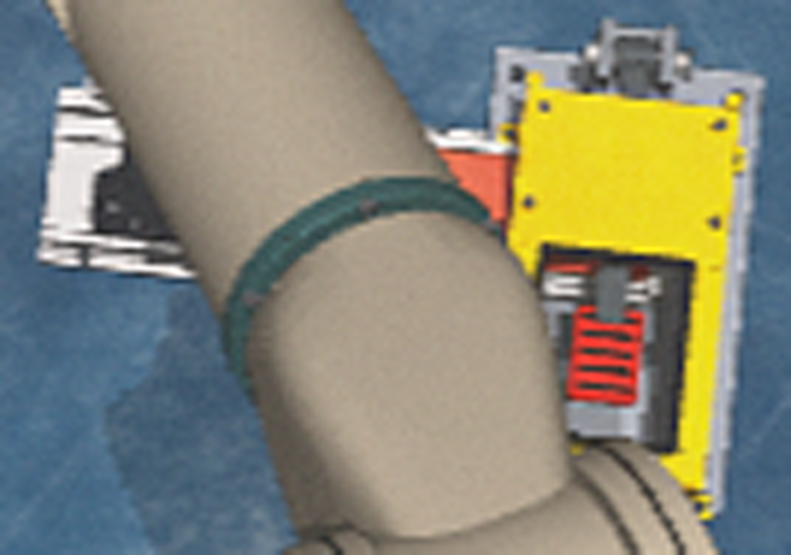

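The board's nose now shows under the window at about (648,270), which works out to press y ≈ -22, so it is home. Next I move over the pad.

>>> apply_moves(plan=[{"claw":0,"dx":-50,"dy":-22,"dz":0,"yaw":0},{"claw":0,"dx":-105,"dy":-46,"dz":0,"yaw":0},{"claw":0,"dx":-160,"dy":-70,"dz":0,"yaw":0},{"claw":0,"dx":-198,"dy":-87,"dz":0,"yaw":0},{"claw":0,"dx":-198,"dy":-87,"dz":15,"yaw":0},{"claw":0,"dx":-198,"dy":-87,"dz":30,"yaw":0},{"claw":0,"dx":-198,"dy":-87,"dz":40,"yaw":0},{"claw":0,"dx":-198,"dy":-87,"dz":40,"yaw":0}])

```text
t: 8.88
eef_pos: [484.0, -63.5, 199.2]
tcp_rot: [-2.307, -2.129, 0.002]
contact_force: [-0.6, -0.9, 0.9]
opening: 0.005
grasp_force: 0.0
```

Run:
```python
from h import *
import cv2
print(*go(483.5,-65,160))
cv2.imwrite("pics/w3.png",cv2.resize(snapshot("wrist")[:,:,::-1],(800,500),interpolation=cv2.INTER_CUBIC))
```

```text
pos [484.  -63.5 199.2] F [-0.6 -0.9  0.9] shift [-1.5 -0.3 39.2]
```

View pics/w3.png

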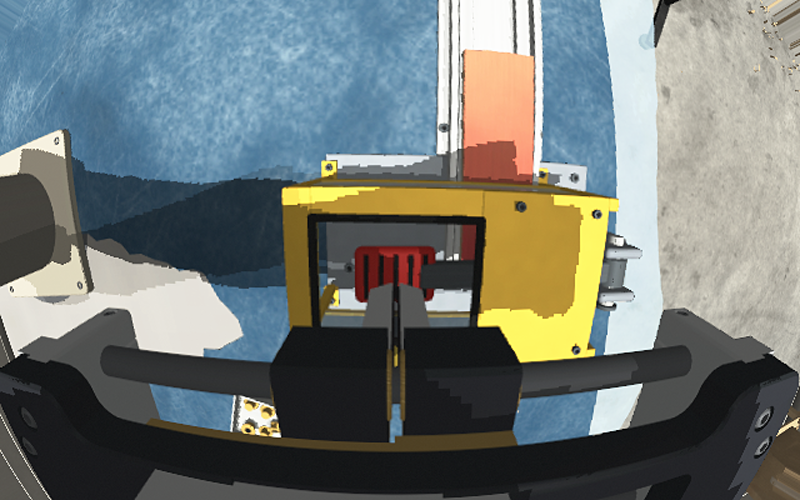

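The fingers are centred on the pad and window (u≈396), and the board is home. Going down.

>>> apply_moves(plan=[{"claw":0,"dx":-1,"dy":0,"dz":15,"yaw":0},{"claw":0,"dx":-1,"dy":0,"dz":30,"yaw":0},{"claw":0,"dx":-1,"dy":0,"dz":40,"yaw":0},{"claw":0,"dx":-1,"dy":0,"dz":45,"yaw":0},{"claw":0,"dx":-1,"dy":0,"dz":48,"yaw":0},{"claw":0,"dx":-1,"dy":0,"dz":50,"yaw":0},{"claw":0,"dx":-1,"dy":0,"dz":52,"yaw":0},{"claw":0,"dx":-1,"dy":0,"dz":52,"yaw":0}])

```text
t: 9.93
eef_pos: [484.3, -65.9, 148.6]
tcp_rot: [2.311, 2.128, 0.0]
contact_force: [-1.1, 0.8, 2.1]
opening: 0.005
grasp_force: 0.5
```

>>> apply_moves(plan=[{"claw":0,"dx":0,"dy":0,"dz":2,"yaw":0},{"claw":0,"dx":0,"dy":0,"dz":4,"yaw":0},{"claw":0,"dx":0,"dy":0,"dz":6,"yaw":0},{"claw":0,"dx":0,"dy":0,"dz":8,"yaw":0},{"claw":0,"dx":0,"dy":0,"dz":8,"yaw":0}])

```text
t: 10.55
eef_pos: [484.0, -65.9, 140.7]
tcp_rot: [-2.311, -2.128, 0.001]
contact_force: [-2.3, 0.4, 4.8]
opening: 0.001
grasp_force: 2.5
```

>>> apply_moves(plan=[{"claw":0,"dx":0,"dy":0,"dz":1.5,"yaw":0},{"claw":0,"dx":0,"dy":0,"dz":3,"yaw":0},{"claw":0,"dx":0,"dy":0,"dz":4,"yaw":0},{"claw":0,"dx":0,"dy":0,"dz":4,"yaw":0}])

```text
t: 11.05
eef_pos: [484.0, -65.9, 136.8]
tcp_rot: [-2.311, -2.128, 0.001]
contact_force: [-2.1, 0.3, 6.0]
opening: 0.006
grasp_force: 3.0
```

>>> apply_moves(plan=[{"claw":0,"dx":0,"dy":0,"dz":1.5,"yaw":0},{"claw":0,"dx":0,"dy":0,"dz":3,"yaw":0},{"claw":0,"dx":0,"dy":0,"dz":4,"yaw":0},{"claw":0,"dx":0,"dy":0,"dz":4,"yaw":0}])

```text
t: 11.55
eef_pos: [483.9, -65.9, 133.2]
tcp_rot: [2.311, 2.128, -0.001]
contact_force: [-3.6, 0.4, 9.3]
opening: 0.004
grasp_force: 5.1
```

>>> apply_moves(plan=[{"claw":0,"dx":0,"dy":0,"dz":1.5,"yaw":0},{"claw":0,"dx":0,"dy":0,"dz":3,"yaw":0},{"claw":0,"dx":0,"dy":0,"dz":3,"yaw":0},{"claw":0,"dx":0,"dy":0,"dz":3,"yaw":0}])

```text
t: 12.05
eef_pos: [484.0, -65.9, 131.8]
tcp_rot: [2.31, 2.127, -0.001]
contact_force: [-7.6, 0.8, 27.3]
opening: 0.003
grasp_force: 14.1
```

>>> apply_moves(plan=[{"claw":0,"dx":0,"dy":0,"dz":0.5,"yaw":0},{"claw":0,"dx":0,"dy":0,"dz":1,"yaw":0},{"claw":0,"dx":0,"dy":0,"dz":1,"yaw":0},{"claw":0,"dx":0,"dy":0,"dz":1,"yaw":0}])

```text
t: 12.55
eef_pos: [484.0, -65.9, 131.4]
tcp_rot: [2.31, 2.127, -0.001]
contact_force: [-9.5, 0.7, 34.7]
opening: 0.001
grasp_force: 17.4
```

The lever is on its hard stop. I'll come up gently.

>>> apply_moves(plan=[{"claw":0,"dx":0,"dy":0,"dz":-5,"yaw":0},{"claw":0,"dx":0,"dy":0,"dz":-10,"yaw":0},{"claw":0,"dx":0,"dy":0,"dz":-15,"yaw":0},{"claw":0,"dx":0,"dy":0,"dz":-20,"yaw":0},{"claw":0,"dx":0,"dy":0,"dz":-25,"yaw":0},{"claw":0,"dx":0,"dy":0,"dz":-35,"yaw":0},{"claw":0,"dx":0,"dy":0,"dz":-60,"yaw":0},{"claw":0,"dx":0,"dy":0,"dz":-90,"yaw":0},{"claw":0,"dx":0,"dy":0,"dz":-110,"yaw":0},{"claw":0,"dx":0,"dy":0,"dz":-110,"yaw":0}])

```text
t: 13.8
eef_pos: [485.1, -65.9, 239.9]
tcp_rot: [2.31, 2.126, 0.003]
contact_force: [-0.2, -0.6, -0.7]
opening: 0.007
grasp_force: 0.0
```

>>> apply_moves(plan=[{"claw":0,"dx":-40,"dy":0,"dz":0,"yaw":0},{"claw":0,"dx":-80,"dy":0,"dz":0,"yaw":0},{"claw":0,"dx":-80,"dy":0,"dz":0,"yaw":0},{"claw":0,"dx":-80,"dy":0,"dz":0,"yaw":0}])

```text
t: 14.3
eef_pos: [477.2, -144.7, 237.8]
tcp_rot: [-2.31, -2.127, 0.0]
contact_force: [-0.5, 0.6, -0.0]
opening: 0.007
grasp_force: 0.0
```

Run:
```python
from h import *
import cv2
print(*go(0,0,0))
i=snapshot("wrist")[60:280,180:540,::-1]
cv2.imwrite("pics/w4.png",cv2.resize(i,None,fx=2.2,fy=2.2,interpolation=cv2.INTER_CUBIC))
```

```text
pos [ 477.2 -144.7  237.8] F [-0.5  0.6 -0. ] shift [ 104.8 -487.2  238.6]
```

View pics/w4.png

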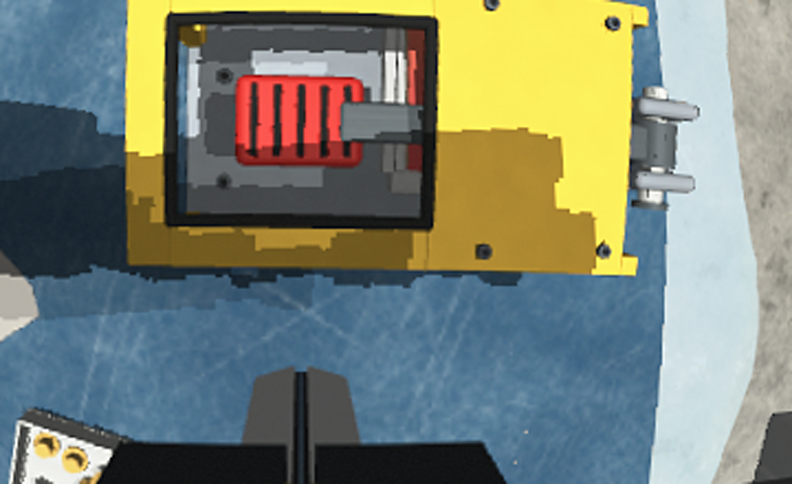

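The lever is back up (pad at 237–362, 75–165), and the board edge shows at about u=415, ending near v≈168. I'll check the nose position before handing in.

Run:
```python
from h import *
p=ray("wrist",180+415/2.2,60+168/2.2,32); d=p[:2]-np.array([565.5,-74])
y=d@np.array([.087,.996]); print(p,"press y",y)
if abs(y+22)<6: print(close_job())
```

```text
[544.6 -90.8  32. ] press y -18.551099999999995
the job is handed in; nothing more can be done
None
```

The job is handed in: the board was pushed home against the stop, the lever was pressed to its hard stop (about 22 mm of pad travel, 35 N) and came back up. I could not see the eyelet itself, so its seating is inferred from the stop, and my last nose reading was about 3 mm short of home, roughly the measuring error.

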